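Close and weight the round moulds

ROBOT

A 7-joint arm with a two-finger parallel gripper is mounted at the origin on the work surface. World frame = base frame: x ahead of the robot, y to its left, z up, the work surface at z = 0. Lengths are in mm, angles in rad, forces in N, time in s.
With the tool pointing down it reaches from about 350 to 900 mm from the base axis. Payload 19.9 kg.
Tool frame: the origin (TCP) lies midway between the tips of the shut fingers; the grasp point (between the pads) lies 19 mm behind it; z points along the fingers, y is the line along which they close (so a half turn about z gives the same grasp; the last joint's range is limited). The gripper opens to 85 mm and grips with 20 to 120 N. Pads are 22 mm wide; open, the fingers measure 114 mm over their backs; the gripper's body (76 mm by 85 mm) begins 54 mm behind the grasp point. The pads swing forward as they close: fully open they stand 13 mm farther back than shut.
Start: joints at [-1.375, 0.417, -0.01, 1.614, 0.005, 1.111, -0.053], TCP at [146.611, 607.541, 231.26] pointing down, gripper open.
Joint ranges: [-2.81, 2.81], [-0.39, 2.02], [-1.27, 1.25], [0.06, 2.57], [-1.19, 4.33], [0.19, 2], [-2.82, 2.82]. Speed limits (rad/s): [1.89, 1.89, 2.39, 2.39, 3.01, 3.01, 3.01].

INTERFACE

Orientations are given as a unit quaternion [x, y, z, w].
In Python, from plant import r, viewer gives the robot as it stands. The module is installed in compiled form; this text tells all that it offers.
- The arm moves only by the tool apply_moves, never from a script. Its argument "steps" is a list of rows, each a list of 2 entries, a list of its own where there are three numbers: the shift along the world's x, y, z in cm, then the turn, a rotation vector about the world's x, y, z in degrees. In form: [[[tx, ty, tz], [wx, wy, wz]], ...]. A call has 1 to 10 rows; each row shifts and turns the commanded pose from where the row before left it; what a row does not reach is not made up. A row lasts 1/12 s, in which the tool goes at most 41.7 mm and 7.16 degrees, less where a joint would pass 70% of its speed; a pose out of reach is approached as far as the arm can. A call is refused whole if a number of a shift passes 4.17 or a number of a turn 7.16, either way. A call with a gripper value outside its range is refused whole. "grip" is the finger opening in cm, from 0 to 8.54, set as the call begins (left out, the last holds). The fingers move at their own pace and stop on an object; the grip force is fixed at half the most. Time passes only in rows, so rows that do not move let the fingers close. It gives the time, the measured TCP pose, the force, the opening and the grip force at its end, in the units of the state.
- r.observe(): the state, without advancing time (a new reading comes with each control period).
- viewer.capture(name): name is "scene" or "side" or "wrist"; returns a dict with "pixels" (400x640x3 uint8, blue, green, red), "intrinsics" (3x3 intrinsics, pixels), "R" (3x3) and "t" (3): a world point X has camera coordinates R X + t. Camera axes: x right, y down, z forward; pixel columns grow to the right and rows downward; lengths in mm; the calibration is good to about 2 mm. A picture is of the moment at which its call begins. There is no depth.
- r.finish_job(): hands the job in; it is judged then, once.
The state is a dict: "clock": time; "joint_positions": joint angles; "joint_velocities": joint speeds; "joint_torque": joint torques, N m; "eef_pos": TCP position; "ee_rot": TCP orientation; "wrist_force": force on the tool from outside, world axes, zero at the start; "torque": the same for the moment, N m; "grip_width": opening from 0.0 (shut) to 1.0 (fully open); "gripper_force": force on a finger pad.
Only numpy, scipy, OpenCV 4.12 (cv2) and the standard library are available. Lean on these libraries where they do the work, as an engineer would, in place of code of your own. Each camera call takes 0.05 s, during which the arm holds its last target. There are 200 camera calls.

TASK

Close the two round plaster moulds for drying: lay the large round lid centred on the large round mould and the small round lid centred on the small one, both before any weighting, so that each hollow is fully covered. Then stand the large steel weight upright in the middle of the large lid and the small weight upright in the middle of the small lid. Set everything down without dropping it, and leave the square mould open and the square lid where it lies.

Things in the scene. Friction and masses are not known exactly. Their poses are not given: they have to be found in the camera images.
- large_lid_center (a point): large round lid: plain flat cream plaster disc, 62 mm diameter, 16 mm thick, about 85 g, loose, lying flat on the bench. Point: its centre, half-way up (8 mm above its underside); z is up.
- small_lid_center (a point): small round lid: plain flat cream plaster disc, 44 mm diameter, 16 mm thick, about 45 g, loose, lying flat on the bench. Point: its centre, half-way up (8 mm above its underside); z is up.
- square_lid_center (a point): square lid: plain flat cream plaster slab, 52 x 52 mm, 16 mm thick, loose, lying flat on the bench; not needed for this job. Point: its centre, half-way up; x and y along its sides.
- large_weight_center (a point): large weight: plain steel cylinder, 48 mm diameter, 35 mm high, about 0.5 kg, loose, standing upright on the bench. Point: its centre, half-way up (17.5 mm above its underside); z is up.
- small_weight_center (a point): small weight: plain steel cylinder, 30 mm diameter, 30 mm high, about 0.17 kg, loose, standing upright on the bench. Point: its centre, half-way up (15 mm above its underside); z is up.
- large_mould_top (a point): large round mould: upright round tan plaster block with a black strap round it, 104 mm diameter, 40 mm high, fixed, open round hollow of 42 mm diameter in the middle of its flat top. Point: centre of the hollow's mouth, level with the flat top; z is up.
- small_mould_top (a point): small round mould: upright round tan plaster block with a black strap round it, 78 mm diameter, 32 mm high, fixed, open round hollow of 24 mm diameter in the middle of its flat top. Point: centre of the hollow's mouth, level with the flat top; z is up.
- square_mould_top (a point): square mould: tan plaster block 90 x 90 mm, 36 mm high, with a black strap, fixed, open square hollow of 36 mm in its flat top; stays open. Point: centre of the hollow's mouth, level with the flat top; x and y along its sides.
Not all that is in view belongs to the job. What is shaped like the part that bears small_lid_center but black or turquoise is not meant. What is shaped like the part that bears large_weight_center but purple is not meant.

How it is judged:
By the outcome, as a careful person would: the job done as asked, in the order asked, and still so for the second after the job is handed in, with the robot touching nothing.
It also fails if it takes over 109 s, if anything falls off the work surface, if the arm or the gripper's body presses on something with over 40 N, if the wrist force passes 120 N, or if a joint passes its speed limit or range.

## Working session

There is one attempt and no reset: what is moved stays moved. The work goes in short steps, Python scripts to look and compute and a tool call to move; the robot and the scene stay as the last step left them, time stands still between calls to the robot, and variables do not carry over. Pictures are saved under pics/ and viewed, at most 19 in all, crops included, and the job is handed in when it is done.

Besides the shell and the picture viewer there is one more tool, called after "Call:" as name([rows], argument=value, ...), one row to a line, values as JSON. apply_moves: Moves the arm, as the interface text tells. Its arguments: {"type":"object","properties":{"steps":{"type":"array"},"grip":{"type":"number"}},"required":["steps"]}

```bash
mkdir -p pics
cat > h.py <<'E'
import numpy as np, cv2
from plant import r, viewer
def cap(n,f=None):
    c=viewer.capture(n); 
    if f: cv2.imwrite('pics/'+f,np.asarray(c['pixels']))
    return c
def pix2w(c,u,v,z):
    K,R,t=[np.array(c[k],float) for k in('intrinsics','R','t')]
    d=R.T@np.linalg.inv(K)@np.array([u,v,1.]); o=-R.T@t
    return (o+d*(z-o[2])/d[2]).round(1)
def proj(c,X):
    K,R,t=[np.array(c[k],float) for k in('intrinsics','R','t')]
    p=K@(R@np.array(X,float)+t); return p[:2]/p[2]
E
python3 - <<'E'
from h import *
for n in('scene','side','wrist'):
    c=cap(n,n+'0.png'); print(n,np.array(c['intrinsics'])[0:2].round(1).tolist(),(-np.array(c['R']).T@c['t']).round(),np.array(c['R'])[2].round(2))
print(r.observe())
E
```

```text
scene [[451.3, 0.0, 324.0], [0.0, 451.3, 195.9]] [1236.  486.  813.] [-0.64 -0.37 -0.67]
side [[394.3, 0.0, 320.2], [0.0, 394.3, 197.4]] [ -40. -709.  765.] [ 0.46  0.66 -0.6 ]
wrist [[290.0, 0.0, 323.5], [0.0, 290.0, 203.9]] [ 77. 625. 373.] [ 0.28 -0.07 -0.96]
{'clock': 0.15, 'joint_positions': array([-1.37547315,  0.41787494, -0.01029282,  1.61403047,  0.00468327,
        1.11073309, -0.05298591]), 'joint_velocities': array([-0.00147969, -0.0021658 , -0.00175313, -0.0010997 , -0.00067664,
       -0.00121929, -0.00109234]), 'joint_torque': array([ 1.75461978e-04, -8.64743543e+01,  6.78303391e-01, -4.35052013e+01,
        1.89347786e-02,  5.88273659e-03, -5.73808188e-05]), 'eef_pos': array([146.57803887, 607.28181985, 230.78254212]), 'ee_rot': array([ 1.18132571e-01,  9.92997701e-01, -5.10403245e-04, -2.48061841e-05]), 'wrist_force': array([ 0.29999498,  0.89633701, -0.06621616]), 'torque': array([ 0.02213356, -0.01869777, -0.00397671]), 'gripper_force': 0.0, 'grip_width': 1.0006261235766452}
```

View pics/scene0.png

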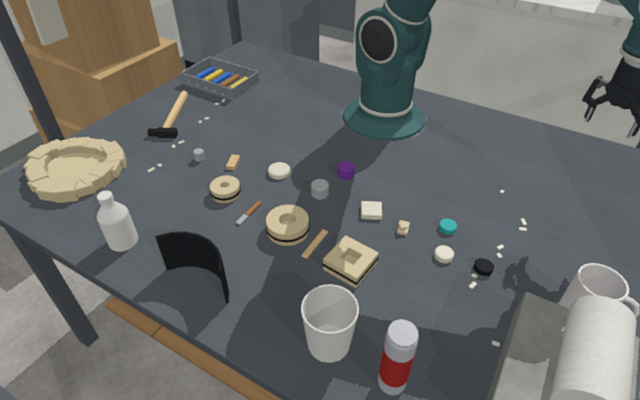

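View pics/side0.png

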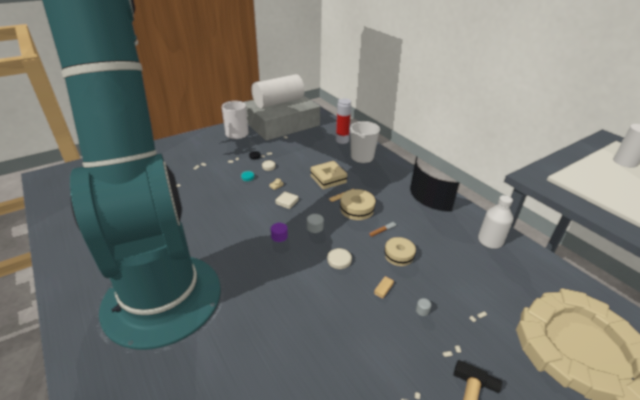

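```bash
cat >> h.py <<'E'
from scipy.optimize import least_squares
A=np.linspace(0,2*np.pi,60)
def hullmask(c,u,v,thr,win=45):
    im=np.asarray(c['pixels']).max(2).copy()
    m=(im>thr).astype(np.uint8)
    n,l,s,ct=cv2.connectedComponentsWithStats(m,connectivity=4)
    lab=l[int(v),int(u)]
    if lab==0:
        ys,xs=np.nonzero(l); k=np.argmin((xs-u)**2+(ys-v)**2); lab=l[ys[k],xs[k]]
    pts=np.argwhere(l==lab)[:,::-1].astype(np.float32)
    return cv2.convexHull(pts)[:,0]
def stats(h):
    M=cv2.moments(h.astype(np.float32)); return M['m10']/M['m00'],M['m01']/M['m00'],M['m00']
def sil(c,x,y,z0,z1,d,sq=None):
    if sq is None: P=[(x+d/2*np.cos(a),y+d/2*np.sin(a)) for a in A]
    else: P=[(x+d*.7071*np.cos(sq+k*np.pi/2),y+d*.7071*np.sin(sq+k*np.pi/2)) for k in range(4)]
    p=np.array([proj(c,(a,b,z)) for a,b in P for z in(z0,z1)],np.float32)
    return cv2.convexHull(p)[:,0]
def fit(c,u,v,z0,z1,d,thr=105):
    h=hullmask(c,u,v,thr); cu,cv_,ar=stats(h)
    x0=pix2w(c,u,v,(z0+z1)/2)[:2]
    f=lambda q:np.array(stats(sil(c,*q,z0,z1,d))[:2])-(cu,cv_)
    s=least_squares(f,x0,diff_step=1e-3)
    w=np.ptp(h,axis=0); ws=np.ptp(sil(c,*s.x,z0,z1,d),axis=0)
    return s.x.round(1), (cu,cv_), (w+1-ws).round(1)
E
python3 - <<'E'
from h import *
O=dict(LL=((279,171),(340,259),0,16,62),SL=((444,254),(268,166),0,16,44),LW=((320,186),(315,221),0,35,48),SW=((199,153),(424,305),0,30,30),
LM=((270,222),(345,207),0,40,104),SM=((215,187),(389,250),0,32,78))
cs=[viewer.capture(n) for n in('scene','side')]
for k,(a,b,z0,z1,d) in O.items():
    for c,p in zip(cs,(a,b)):
        for thr in (95,115): 
            q=fit(c,*p,z0,z1,d,thr); print(k,thr,q[0],np.round(q[1],1),q[2])
big=cv2.resize(np.asarray(cs[0]['pixels'])[140:290,180:500],None,fx=2.5,fy=2.5,interpolation=cv2.INTER_CUBIC); cv2.imwrite('pics/z.png',big)
c=cs[0]
for k,u,v,z in(('sqlid',371,209,16),('sqm',351,257,36),('purple',346,170,20),('turq',448,227,16),('blk',484,267,8),('knife',250,212,3),('stick',315,243,3),('wood',233,161,8),('bit',403,227,10)): print(k,pix2w(c,u,v,z))
E
```

```text
LL 95 [374.1  54.2] [345.1 181.3] [617.4 381.2]
LL 115 [ 428.4 -131.2] [278.9 170.1] [0.9 0. ]
LL 95 [529.7 111.7] [319.5 199.5] [620.4 384.2]
LL 115 [ 429.1 -129.6] [338.8 258.1] [1.4 0.9]
SL 95 [374.3  54.3] [345.1 181.3] [623.9 385.4]
SL 115 [485.7 379.1] [443.9 253.4] [ 0.7 -0.8]
SL 95 [529.5 111.4] [319.5 199.5] [626.1 387.6]
SL 115 [488.3 381. ] [267.9 164.8] [2.4 0.6]
LW 95 [447.4  15.1] [319.4 188.6] [ 0.  -0.5]
LW 115 [445.9  13.4] [319.1 188.1] [-1.  -1.5]
LW 95 [450.3  17.4] [315.1 222.2] [ 0.4 -1.9]
LW 115 [457.4  28.5] [315.  219.3] [-1.5 -9.6]
SW 95 [382.   58.2] [345.1 181.3] [628.7 384.6]
SW 115 [ 493.8 -375.3] [197.9 153.2] [-1.2 -1.3]
SW 95 [524.1 103.6] [319.5 199.5] [630.3 386.7]
SW 115 [ 497.8 -366.9] [422.7 306. ] [-0.4 -0.7]
LM 95 [386.3  60.3] [345.1 181.3] [601.4 364.4]
LM 115 [596.1  10.2] [286.8 221.1] [ 1.2 -6.1]
LM 95 [609.6  33.9] [354.8 201.1] [12.7 -4.4]
LM 115 [609.7  33.7] [354.8 201.1] [11.7 -4.4]
SM 95 [382.5  58.4] [345.1 181.3] [611.2 372.9]
SM 115 [ 568.9 -212.1] [224.3 185.9] [ 0.1 -4.7]
SM 95 [523.8 103.2] [319.5 199.5] [615.  376.9]
SM 115 [ 585.5 -195.3] [399.7 248.2] [ 0.4 -3.7]
sqlid [445.8 168.7  16. ]
sqm [629.9 207.3  36. ]
purple [342.5  39.4  20. ]
turq [405.6 360.1  16. ]
blk [477.7 471.8   8. ]
knife [604.9 -99.3   3. ]
stick [610.1 100.4   3. ]
wood [ 463.1 -269.5    8. ]
bit [457.3 263.1  10. ]
```

View pics/z.png

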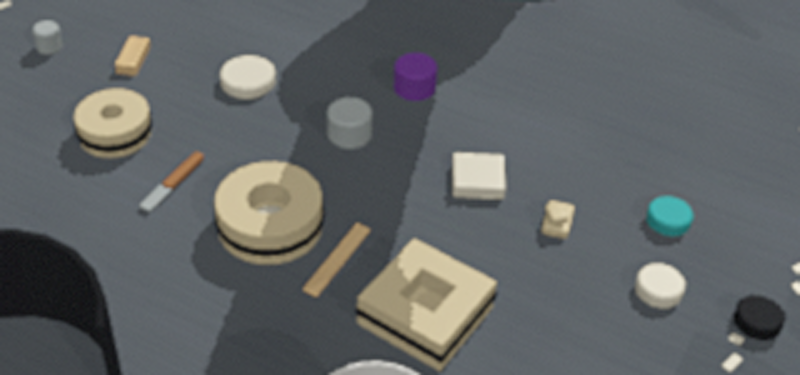

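View pics/wrist0.png

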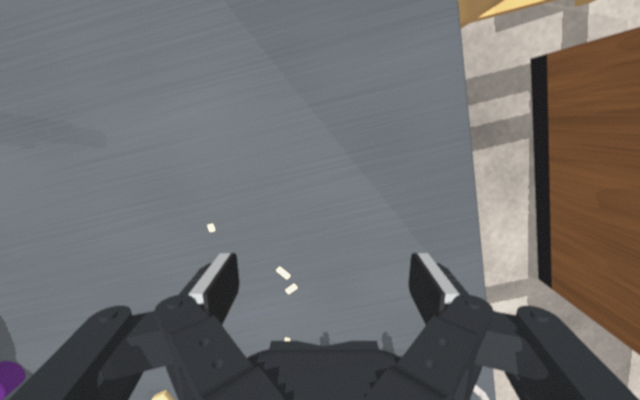

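Call:
apply_moves([
  [[3.2,-2.1,-0.8],[0,0,0]],
  [[3.2,-2.1,-0.8],[0,0,0]],
  [[3.2,-2.1,-0.8],[0,0,0]],
  [[3.2,-2.1,-0.8],[0,0,0]],
  [[3.2,-2.1,-0.8],[0,0,0]],
  [[3.2,-2.1,-0.8],[0,0,0]],
  [[3.2,-2.1,-0.8],[0,0,0]],
  [[3.2,-2.1,-0.8],[0,0,0]],
  [[3.2,-2.1,-0.8],[0,0,0]],
  [[0,0,0],[0,0,0]],
], grip=8.5)

```text
clock: 1.08
eef_pos: [440.8, 412.2, 157.8]
ee_rot: [0.122, 0.992, -0.002, 0.001]
wrist_force: [-0.3, -0.5, 0.2]
grip_width: 0.995
gripper_force: 0.0
```

Run:
```python
from h import *
c=cap('wrist','w1.png'); o=r.observe(); print(o['clock'],o['eef_pos'],o['ee_rot'],o['wrist_force'],proj(c,(487,380,8)))
for thr in(115,150,180):
    try: q=fit(c,*proj(c,(487,380,8)),0,16,44,thr); print(q)
    except Exception as e: print(e)
```

```text
1.1333 [437.89066383 414.99373851 158.32178898] [ 1.21195829e-01  9.92627961e-01 -1.10582029e-03  2.82606395e-04] [-0.81480376  1.12549329  0.08828359] [304.08751992 236.48218529]
(array([432.9, 432.3]), (339.7901273208956, 177.67699989194304), array([595.8, 352.5], dtype=float32))
(array([488.5, 381. ]), (305.24924598865965, 237.70973579442634), array([ 1.6, -1.2], dtype=float32))
(array([488.5, 380.8]), (305.098195128108, 237.8202700997097), array([-0.4, -1.2], dtype=float32))
```

View pics/w1.png

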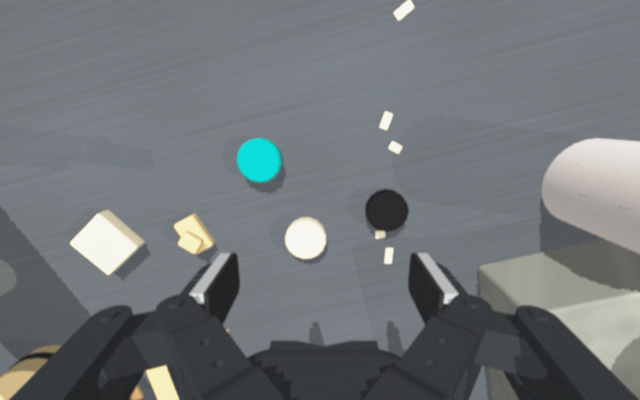

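Call:
apply_moves([
  [[2.5,-1.7,-2],[0,0,0]],
  [[2.5,-1.7,-2],[0,0,0]],
  [[0,0,-3.5],[0,0,0]],
  [[0,0,-3.5],[0,0,0]],
  [[0,0,-2.0],[0,0,0]],
  [[0,0,0],[0,0,0]],
  [[0,0,0],[0,0,0]],
  [[0,0,0],[0,0,0]],
])

```text
clock: 1.8
eef_pos: [485.0, 385.5, 30.9]
ee_rot: [0.118, 0.993, 0.001, 0.001]
wrist_force: [-0.8, 0.0, 0.2]
grip_width: 0.99
gripper_force: 0.0
```

Call:
apply_moves([
  [[0.4,-0.4,-1.4],[0,0,0]],
  [[0,0,-1.4],[0,0,0]],
  [[0,0,0],[0,0,0]],
  [[0,0,0],[0,0,0]],
])

```text
clock: 2.13
eef_pos: [488.3, 380.3, 0.8]
ee_rot: [0.118, 0.993, -0.0, -0.0]
wrist_force: [0.4, -1.1, 0.8]
grip_width: 0.995
gripper_force: 0.0
```

Call:
apply_moves([
  [[0,0,0],[0,0,0]],
  [[0,0,0],[0,0,0]],
  [[0,0,0],[0,0,0]],
  [[0,0,0],[0,0,0]],
  [[0,0,0],[0,0,0]],
  [[0,0,0],[0,0,0]],
  [[0,0,0],[0,0,0]],
  [[0,0,0],[0,0,0]],
], grip=3.8)

```text
clock: 2.8
eef_pos: [488.8, 380.8, 2.2]
ee_rot: [0.118, 0.993, 0.0, 0.0]
wrist_force: [-2.7, -3.0, 10.5]
grip_width: 0.481
gripper_force: 59.6
```

Call:
apply_moves([
  [[0,0,1],[0,0,0]],
  [[0,0,3],[0,0,0]],
  [[0,-1,4],[0,0,0]],
  [[0,-2,3.5],[0,0,0]],
  [[0,-3,3],[0,0,0]],
  [[0,-4,0],[0,0,0]],
  [[0,-4,0],[0,0,0]],
  [[0,-4,0],[0,0,0]],
  [[0,-4,0],[0,0,0]],
  [[0,-4,0],[0,0,0]],
])

```text
clock: 3.63
eef_pos: [488.3, 119.3, 146.6]
ee_rot: [0.118, 0.993, 0.0, 0.0]
wrist_force: [2.1, -0.1, -1.3]
grip_width: 0.483
gripper_force: 61.2
```

Call:
apply_moves([
  [[0.5,-4,0],[0,0,0]],
  [[0.5,-4,0],[0,0,0]],
  [[0.5,-4,0],[0,0,0]],
  [[0.5,-4,0],[0,0,0]],
  [[0.5,-4,0],[0,0,0]],
  [[0.5,-4,0],[0,0,0]],
  [[0,-2,0],[0,0,0]],
  [[0,0,0],[0,0,0]],
  [[0,0,0],[0,0,0]],
])

```text
clock: 4.38
eef_pos: [518.4, -140.1, 146.2]
ee_rot: [0.119, 0.993, -0.0, 0.0]
wrist_force: [0.5, 1.1, 0.3]
grip_width: 0.487
gripper_force: 61.2
```

Run:
```python
from h import *
c=cap('wrist','w2.png'); o=r.observe(); print(o['clock'],o['eef_pos'],o['ee_rot'],o['wrist_force'],o['grip_width'],o['gripper_force'],proj(c,(575,-205,32)),proj(c,(603,20,40)))
```

```text
4.4333 [ 518.56532869 -138.75723467  146.12565961] [1.18372492e-01 9.92969235e-01 1.64630654e-04 1.57530274e-04] [ 0.55275161  0.6528154  -1.24570167] 0.4840401032312098 61.17581920931116 [271.66098446 267.60720534] [509.76806507 246.69408518]
```

View pics/w2.png

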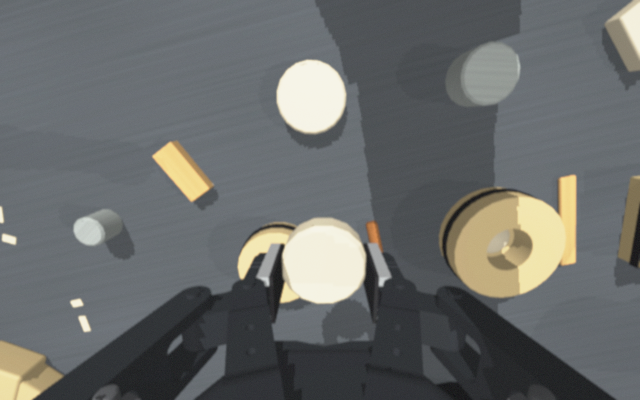

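Call:
apply_moves([
  [[3,-3,0],[0,0,0]],
  [[3,-3,0],[0,0,0]],
  [[3,0,0],[0,0,0]],
  [[0,0,0],[0,0,0]],
  [[0,0,0],[0,0,0]],
  [[0,0,0],[0,0,0]],
])

```text
clock: 4.93
eef_pos: [607.3, -196.6, 145.6]
ee_rot: [0.117, 0.993, 0.0, -0.0]
wrist_force: [0.4, -0.1, -0.7]
grip_width: 0.483
gripper_force: 61.2
```

```bash
cat >> h.py <<'E'
def tanfit(c,seed,zt,d,k=20):
    p=np.asarray(c['pixels']).astype(int); m=((p[...,2]-p[...,0])>k).astype(np.uint8)
    m=cv2.morphologyEx(m,cv2.MORPH_CLOSE,np.ones((11,11)))
    n,l=cv2.connectedComponents(m); u,v=proj(c,seed).astype(int)
    L=l[v-40:v+40,max(u-40,0):u+40]; lab=np.bincount(L[L>0]).argmax()
    h=cv2.convexHull(np.argwhere(l==lab)[:,::-1].astype(np.float32))[:,0]
    t=stats(h)[:2]
    s=least_squares(lambda q:np.array(stats(sil(c,*q,0,zt,d))[:2])-t,seed[:2],diff_step=1e-3)
    return s.x.round(1),(np.ptp(h,axis=0)+1-np.ptp(sil(c,*s.x,0,zt,d),axis=0)).round(1)
E
python3 - <<'E'
from h import *
c=cap('wrist','w3.png'); o=r.observe(); print(o['clock'],o['eef_pos'])
print(proj(c,(575,-205,32)))
for k in(15,25): print(tanfit(c,(575,-205,32),32,78,k),tanfit(c,(603,20,40),40,104,k))
for nm in('scene','side'):
    c=viewer.capture(nm)
    for k in(8,15,25): print(nm,tanfit(c,(575,-205,32),32,78,k),tanfit(c,(603,20,40),40,104,k))
E
```

```text
4.9833 [ 607.0543416  -196.71788392  145.83206955]
[303.97789801 167.23421877]
(array([ 623.1, -206. ]), array([18.3, 95.6], dtype=float32)) (array([606.1,  25.3]), array([1. , 9.9], dtype=float32))
(array([ 622.9, -205.9]), array([16.3, 95.6], dtype=float32)) (array([606.1,  25.6]), array([-0. ,  8.9], dtype=float32))
scene (array([ 551. , -219.3]), array([ 0.5, 22.7], dtype=float32)) (array([615.4, 102.3]), array([89.7, 45.2], dtype=float32))
scene (array([ 550.2, -219.7]), array([ 0.6, 21.8], dtype=float32)) (array([615.5, 101.8]), array([89.7, 44.2], dtype=float32))
scene (array([ 549.7, -219.5]), array([-0.4, 21.8], dtype=float32)) (array([615.2, 102.6]), array([89.7, 43.2], dtype=float32))
side (array([600.6, -22.6]), array([80.2, 82.5], dtype=float32)) (array([597.5, -25.7]), array([71.2, 74.9], dtype=float32))
side (array([ 577.4, -178.2]), array([16.7, 12.6], dtype=float32)) (array([612.7,  98. ]), array([33.1, 31.1], dtype=float32))
side (array([ 577.5, -179.1]), array([15.7, 11.6], dtype=float32)) (array([613.,  99.]), array([31.2, 30.2], dtype=float32))
```

View pics/w3.png

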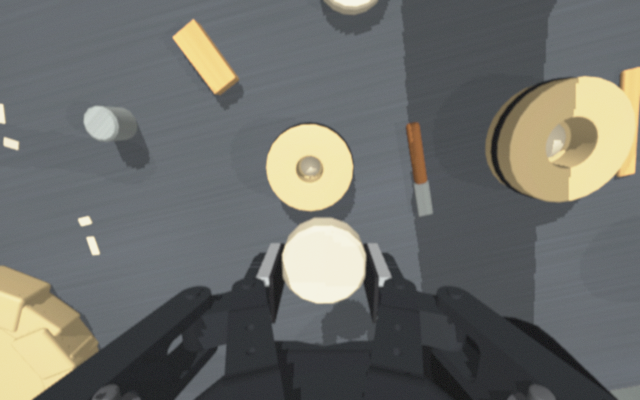

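```bash
cat >> h.py <<'E'
def topfit(c,box,z,f):  # ellipse of outer contour of mask f within box -> circle on plane z
    u0,v0,u1,v1=box; p=np.asarray(c['pixels']).astype(int)[v0:v1,u0:u1]
    m=f(p).astype(np.uint8); cs,_=cv2.findContours(m,cv2.RETR_EXTERNAL,cv2.CHAIN_APPROX_NONE)
    k=max(cs,key=cv2.contourArea); h=k[:,0].astype(float)+[u0,v0]
    w=np.array([pix2w(c,a,b,z)[:2] for a,b in h])
    s=least_squares(lambda q:np.hypot(w[:,0]-q[0],w[:,1]-q[1])-q[2],[*w.mean(0),30],loss='soft_l1')
    return s.x.round(1), np.abs(s.fun).mean().round(2)
tan=lambda p:(p[...,2]-p[...,0])>30
E
python3 - <<'E'
from h import *
c=cap('wrist'); p=np.asarray(c['pixels'])
print('SM',topfit(c,(255,112,365,214),32,tan))
print('mouth',topfit(c,(285,145,335,192),32,lambda p:p.max(2)<205), p[168,280:345,2].tolist())
print('lid',topfit(c,(278,216,372,308),160,lambda p:p.max(2)>170), r.observe()['eef_pos'])
print(p[150,620:640].tolist()[:6])
E
```

```text
SM (array([ 577.5, -200.8,   38.7]), np.float64(0.23))
mouth (array([ 576.6, -200.9,   10.9]), np.float64(1.01)) [243, 243, 243, 243, 243, 243, 243, 243, 243, 243, 243, 242, 242, 243, 243, 239, 217, 164, 141, 155, 175, 182, 179, 179, 182, 184, 187, 192, 196, 212, 226, 233, 231, 220, 211, 200, 192, 183, 171, 162, 167, 177, 175, 190, 229, 241, 243, 243, 243, 243, 243, 243, 242, 242, 243, 242, 243, 243, 243, 243, 243, 243, 243, 243, 243]
lid (array([ 604.3, -195. ,   22. ]), np.float64(1.01)) [ 607.158624   -197.3132708   146.12855437]
[[175, 229, 241], [173, 228, 241], [175, 229, 241], [173, 228, 240], [173, 228, 241], [174, 230, 241]]
```

Call:
apply_moves([
  [[-1.5,-0.2,-2],[0,0,0]],
  [[-1.5,-0.2,-2.5],[0,0,0]],
  [[0,0,-2.8],[0,0,0]],
  [[0,0,-2.2],[0,0,0]],
  [[0,0,-0.6],[0,0,0]],
  [[0,0,0],[0,0,0]],
  [[0,0,0],[0,0,0]],
  [[0,0,0],[0,0,0]],
])

```text
clock: 5.8
eef_pos: [578.4, -202.1, 46.3]
ee_rot: [0.118, 0.993, -0.0, 0.001]
wrist_force: [0.3, -0.1, -1.0]
grip_width: 0.488
gripper_force: 61.2
```

Run:
```python
from h import *
o=r.observe(); print(o['eef_pos'])
z=o['eef_pos'][2]+13.8
c=cap('wrist','w4.png')
print('lid',topfit(c,(278,216,372,308),z,lambda p:p.max(2)>170),proj(c,(577.5,-200.8,32)))
```

```text
[ 578.3913859  -202.09775985   46.30539244]
lid (array([ 573.5, -199.5,   24.1]), np.float64(2.16)) [322.87755379 242.69882596]
```

View pics/w4.png

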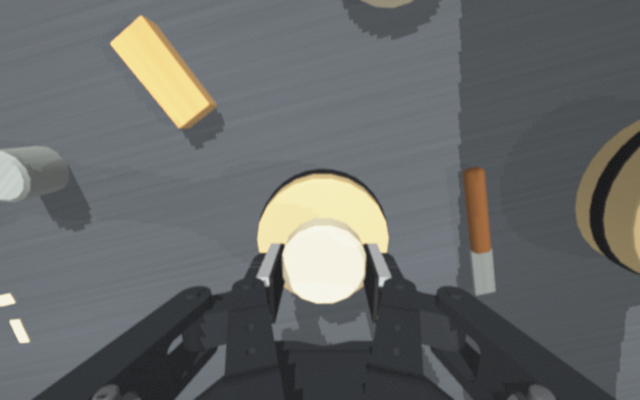

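Call:
apply_moves([
  [[-0.1,0.1,-0.5],[0,0,0]],
  [[0,0,-0.4],[0,0,0]],
  [[0,0,-0.1],[0,0,0]],
  [[0,0,0],[0,0,0]],
  [[0,0,0],[0,0,0]],
])

```text
clock: 6.27
eef_pos: [576.5, -200.9, 34.7]
ee_rot: [0.118, 0.993, -0.0, -0.0]
wrist_force: [0.3, 0.2, -1.2]
grip_width: 0.482
gripper_force: 61.2
```

Call:
apply_moves([
  [[0,0,-0.1],[0,0,0]],
  [[0,0,0],[0,0,0]],
  [[0,0,0],[0,0,0]],
])

```text
clock: 6.52
eef_pos: [576.7, -201.0, 34.2]
ee_rot: [0.118, 0.993, -0.0, 0.0]
wrist_force: [-2.2, 1.2, 7.0]
grip_width: 0.488
gripper_force: 62.0
```

Call:
apply_moves([
  [[0,0,0],[0,0,0]],
  [[0,0,0],[0,0,0]],
  [[0,0,0],[0,0,0]],
  [[0,0,0],[0,0,0]],
  [[0,0,0],[0,0,0]],
  [[0,0,0],[0,0,0]],
  [[0,0,3],[0,0,0]],
  [[0,0,4],[0,0,0]],
  [[0,0,3],[0,0,0]],
], grip=8.5)

```text
clock: 7.27
eef_pos: [576.6, -201.1, 135.8]
ee_rot: [0.118, 0.993, -0.0, 0.0]
wrist_force: [1.0, 0.6, 1.5]
grip_width: 0.994
gripper_force: 0.0
```

Call:
apply_moves([
  [[-0.8,0,0],[0,0,0]],
  [[-0.5,0,0],[0,0,0]],
  [[0,0,0],[0,0,0]],
  [[0,0,0],[0,0,0]],
])

```text
clock: 7.6
eef_pos: [563.0, -200.7, 132.9]
ee_rot: [0.118, 0.993, 0.0, -0.001]
wrist_force: [-0.7, 0.4, -0.6]
grip_width: 0.996
gripper_force: 0.0
```

```bash
python3 - <<'E'
from h import *
o=r.observe(); print(o['clock'],o['eef_pos'])
c=cap('wrist','w5.png'); u,v=proj(c,(577,-201,48)).astype(int); print(u,v)
print('lid',topfit(c,(u-75,v-75,u+75,v+75),48,lambda p:(p.min(2)>185)))
c=cap('scene'); u,v=proj(c,(577,-201,48)).astype(int)
cv2.imwrite('pics/s5.png',cv2.resize(np.asarray(c['pixels'])[v-30:v+30,u-40:u+40],None,fx=6,fy=6))
E
python3 -c "
import cv2,numpy as np
a=cv2.imread('pics/w5.png');b=cv2.imread('pics/s5.png');b=cv2.resize(b,(400,300));a=cv2.resize(a,(400,250));cv2.imwrite('pics/m5.png',np.vstack([a,b]))"
```

```text
7.6 [ 563.00808732 -200.66007478  132.88888519]
325 224
lid (array([ 575.3, -199.3,   21. ]), np.float64(0.28))
```

View pics/m5.png

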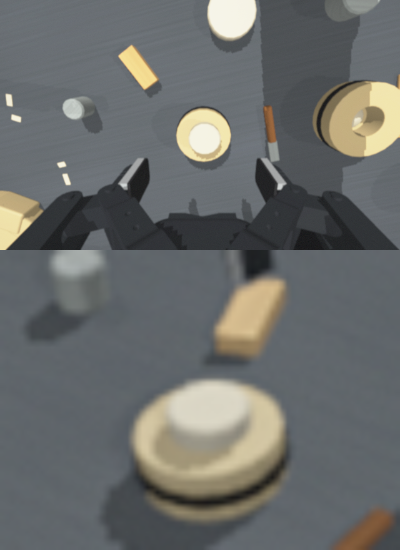

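Run:
```python
from h import *
c=cap('wrist'); u,v=proj(c,(577.5,-200.8,32)).astype(int)
print('SM',topfit(c,(u-70,v-70,u+70,v+44),32,tan)); 
print('lid',topfit(c,(u-75,v-75,u+75,v+75),48,lambda p:(p.min(2)>165)))
u,v=proj(c,(428.5,-130.5,16)).astype(int); print(u,v,topfit(c,(u-70,0,u+70,v+70),16,lambda p:(p.min(2)>150)))
```

```text
SM (array([ 576.5, -200.7,   39.1]), np.float64(0.57))
lid (array([ 570.1, -199.7,   33.6]), np.float64(2.55))
368 16 (array([ 434.4, -130.2,   27.5]), np.float64(3.24))
```

Call:
apply_moves([
  [[-3.3,1.8,0],[0,0,0]],
  [[-3.3,1.8,0],[0,0,0]],
  [[-3.3,1.7,0],[0,0,0]],
  [[-3.3,1.7,0],[0,0,0]],
  [[0,0,-1],[0,0,0]],
  [[0,0,0],[0,0,0]],
  [[0,0,0],[0,0,0]],
])

```text
clock: 8.33
eef_pos: [432.1, -131.0, 123.7]
ee_rot: [0.118, 0.993, -0.0, -0.0]
wrist_force: [0.3, 0.3, 0.6]
grip_width: 0.998
gripper_force: 0.0
```

Run:
```python
from h import *
print(r.observe()['eef_pos'])
c=cap('wrist')
u,v=proj(c,(428.5,-130.5,16)).astype(int); print(u,v,topfit(c,(u-80,v-80,u+80,v+80),16,lambda p:(p.min(2)>150)))
```

```text
[ 432.09640761 -130.99880731  123.69300711]
321 196 (array([ 428.5, -128.3,   31.2]), np.float64(0.32))
```

Call:
apply_moves([
  [[-0.35,0.2,-3],[0,0,0]],
  [[0,0,-3.5],[0,0,0]],
  [[0,0,-3.3],[0,0,0]],
  [[0,0,-1.5],[0,0,0]],
  [[0,0,-0.8],[0,0,0]],
  [[0,0,0],[0,0,0]],
  [[0,0,0],[0,0,0]],
])

```text
clock: 8.97
eef_pos: [428.7, -129.3, 3.1]
ee_rot: [0.118, 0.993, -0.0, 0.0]
wrist_force: [0.2, 0.1, 0.5]
grip_width: 0.995
gripper_force: 0.0
```

Call:
apply_moves([
  [[0,0,0],[0,0,0]],
  [[0,0,0],[0,0,0]],
  [[0,0,0],[0,0,0]],
  [[0,0,0],[0,0,0]],
  [[0,0,0],[0,0,0]],
  [[0,0,0],[0,0,0]],
], grip=5.4)

```text
clock: 9.47
eef_pos: [429.0, -129.0, 4.5]
ee_rot: [0.118, 0.993, 0.0, 0.001]
wrist_force: [-7.1, 1.6, 31.4]
grip_width: 0.692
gripper_force: 57.0
```

Call:
apply_moves([
  [[0,0,0.5],[0,0,0]],
  [[0,0,2],[0,0,0]],
  [[0,0,4],[0,0,0]],
  [[0,0,4],[0,0,0]],
  [[2,2,3],[0,0,0]],
  [[3,2.4,0],[0,0,0]],
  [[3,2.4,0],[0,0,0]],
  [[3,2.4,0],[0,0,0]],
  [[0,0,0],[0,0,0]],
])

```text
clock: 10.22
eef_pos: [542.6, -31.1, 138.8]
ee_rot: [0.115, 0.993, 0.001, 0.002]
wrist_force: [-1.7, 1.8, -1.5]
grip_width: 0.682
gripper_force: 64.8
```

Run:
```python
from h import *
o=r.observe();print(o['eef_pos'],o['wrist_force'],o['gripper_force'],o['grip_width'])
c=cap('scene')
for p in((228,302),(160,262),(190,290)): print(pix2w(c,*p,0))
c=cap('wrist','w6.png'); print(proj(c,(603,22,40)))
```

```text
[542.64270419 -31.08191596 138.80668361] [-1.66736524  1.81716553 -1.45145866] 64.82241030782461 0.6816095811118412
[847.8  28.    0. ]
[ 842.8 -177.1    0. ]
[866.1 -63.    0. ]
[397.22187537 254.33948349]
```

View pics/w6.png

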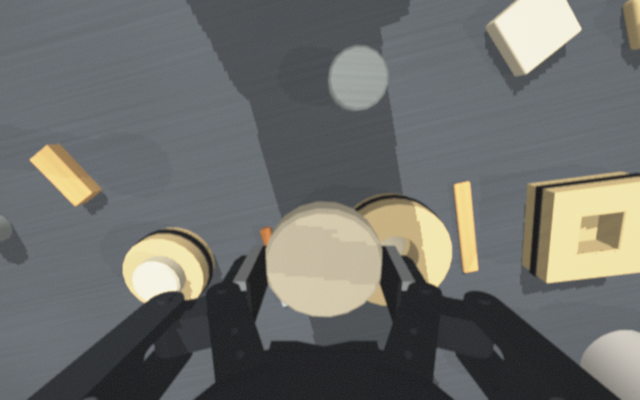

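Call:
apply_moves([
  [[3.2,1.7,0.5],[0,0,0]],
  [[3.2,1.7,0.5],[0,0,0]],
  [[3.2,1.7,0.5],[0,0,0]],
  [[2,0,0],[0,0,0]],
  [[0,0,0],[0,0,0]],
  [[0,0,0],[0,0,0]],
  [[0,0,0],[0,0,0]],
])

```text
clock: 10.9
eef_pos: [653.1, 13.0, 152.9]
ee_rot: [0.119, 0.993, -0.0, -0.0]
wrist_force: [-0.8, -0.2, -0.5]
grip_width: 0.683
gripper_force: 64.8
```

Run:
```python
from h import *
print(r.observe()['eef_pos'])
c=cap('wrist','w7.png'); u,v=proj(c,(605,24,40)).astype(int); print(u,v)
for k in(30,45,60): print(topfit(c,(u-75,v-85,u+75,200),40,lambda p:(p[...,2]-p[...,0])>k))
print(topfit(c,(258,200,388,322),r.observe()['eef_pos'][2]+11.5,lambda p:(p.min(2)>125)))
```

```text
[653.06976236  12.97913691 152.86647309]
321 144
(array([605.8,  20.1,  51. ]), np.float64(0.58))
(array([605.9,  20.2,  50.6]), np.float64(0.55))
(array([605.8,  20.3,  50.1]), np.float64(0.51))
(array([652.7,  14.5,  29.7]), np.float64(0.4))
```

View pics/w7.png

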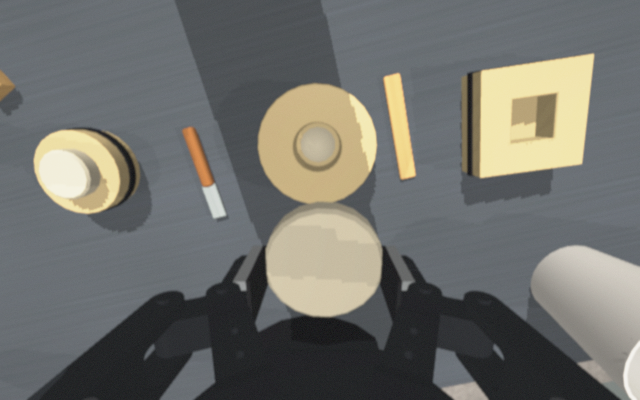

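Call:
apply_moves([
  [[-1.6,0.3,-2.4],[0,0,0]],
  [[-1.6,0.2,-2.4],[0,0,0]],
  [[-1.5,0.2,-2.4],[0,0,0]],
  [[0,0,-1.8],[0,0,0]],
  [[0,0,-0.6],[0,0,0]],
  [[0,0,0],[0,0,0]],
  [[0,0,0],[0,0,0]],
])

```text
clock: 11.53
eef_pos: [607.5, 20.7, 57.7]
ee_rot: [0.118, 0.993, -0.0, 0.0]
wrist_force: [0.7, -0.9, -0.4]
grip_width: 0.683
gripper_force: 64.8
```

Call:
apply_moves([
  [[0,0,-0.4],[0,0,0]],
  [[0,0,-0.2],[0,0,0]],
  [[0,0,0],[0,0,0]],
  [[0,0,0],[0,0,0]],
])

```text
clock: 11.87
eef_pos: [607.2, 21.1, 51.0]
ee_rot: [0.118, 0.993, -0.0, 0.0]
wrist_force: [0.5, 0.0, -1.1]
grip_width: 0.68
gripper_force: 64.8
```

Call:
apply_moves([
  [[-0.1,-0.1,-0.3],[0,0,0]],
  [[0,0,-0.1],[0,0,0]],
  [[0,0,0],[0,0,0]],
  [[0,0,0],[0,0,0]],
])

```text
clock: 12.2
eef_pos: [606.0, 20.1, 46.7]
ee_rot: [0.118, 0.993, -0.0, -0.0]
wrist_force: [0.2, 0.2, 0.5]
grip_width: 0.685
gripper_force: 64.8
```

Call:
apply_moves([
  [[0,0,-0.1],[0,0,0]],
  [[0,0,-0.1],[0,0,0]],
  [[0,0,0],[0,0,0]],
  [[0,0,0],[0,0,0]],
])

```text
clock: 12.53
eef_pos: [606.2, 20.2, 45.0]
ee_rot: [0.118, 0.993, 0.0, 0.0]
wrist_force: [-1.8, -0.4, 3.2]
grip_width: 0.684
gripper_force: 65.4
```

Call:
apply_moves([
  [[0,0,-0.1],[0,0,0]],
  [[0,0,0],[0,0,0]],
  [[0,0,0],[0,0,0]],
])

```text
clock: 12.78
eef_pos: [606.2, 20.2, 44.8]
ee_rot: [0.118, 0.993, 0.0, 0.0]
wrist_force: [-7.7, -0.0, 21.8]
grip_width: 0.685
gripper_force: 67.3
```

Call:
apply_moves([
  [[0,0,0],[0,0,0]],
  [[0,0,0],[0,0,0]],
  [[0,0,0],[0,0,0]],
  [[0,0,0],[0,0,0]],
  [[0,0,3],[0,0,0]],
  [[0,0,4],[0,0,0]],
  [[0,0,2],[0,0,0]],
  [[-2,0,0],[0,0,0]],
  [[0,0,0],[0,0,0]],
  [[0,0,0],[0,0,0]],
], grip=8.5)

```text
clock: 13.62
eef_pos: [585.7, 20.3, 133.9]
ee_rot: [0.118, 0.993, 0.0, 0.0]
wrist_force: [0.2, -0.4, -0.3]
grip_width: 0.995
gripper_force: 0.0
```

Run:
```python
from h import *
print(r.observe()['eef_pos'])
c=cap('wrist','w8.png'); u,v=proj(c,(605.5,20.5,48)).astype(int); print(u,v)
cr=(p:=lambda p:((p[...,2]-p[...,0])<48)&(p.min(2)>110))
print(topfit(c,(u-75,v-75,u+75,v+75),56,cr), topfit(c,(u-95,v-90,u+95,v+90),40,tan))
u,v=proj(c,(448.5,15.5,35)).astype(int); print(u,v)
```

```text
[585.67072677  20.28505672 133.87224391]
327 229
(array([605.1,  21.7,  30.7]), np.float64(0.57)) (array([604.9,  20.3,  51.8]), np.float64(0.49))
271 31
```

View pics/w8.png

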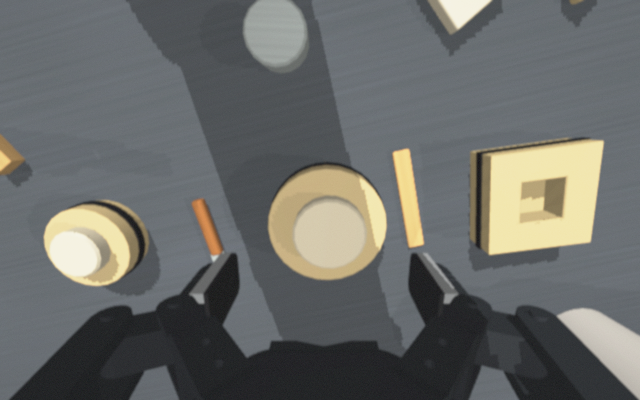

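Call:
apply_moves([
  [[-3.5,0,0],[0,0,0]],
  [[-3.5,0,0],[0,0,0]],
  [[-3.5,-0.2,0],[0,0,0]],
  [[-3,-0.2,0],[0,0,0]],
  [[0,0,0],[0,0,0]],
  [[0,0,0],[0,0,0]],
])

```text
clock: 14.17
eef_pos: [450.6, 16.2, 133.7]
ee_rot: [0.118, 0.993, 0.0, -0.0]
wrist_force: [0.5, -1.1, -0.5]
grip_width: 0.994
gripper_force: 0.0
```

Run:
```python
from h import *
print(r.observe()['eef_pos'])
c=cap('wrist'); u,v=proj(c,(448.5,15.5,35)).astype(int); print(u,v, np.asarray(c['pixels'])[v,u-60:u+60:5].max(1).tolist())
for t in(95,105,120): print(topfit(c,(u-70,v-75,u+70,v+70),35,lambda p:p.max(2)>t))
```

```text
[450.58174381  16.18099401 133.70005844]
320 201 [102, 102, 101, 99, 99, 98, 98, 122, 188, 189, 190, 190, 190, 187, 189, 188, 186, 187, 132, 128, 144, 145, 146, 144]
(array([450.6,  14.2,  70. ]), np.float64(6.85))
(array([438.1,  22.5,  53. ]), np.float64(11.39))
(array([452.7,  60.9,  41.4]), np.float64(15.63))
```

Run:
```python
from h import *
c=cap('wrist'); u,v=proj(c,(448.5,15.5,35)).astype(int)
for t in(155,165,175): print(topfit(c,(u-60,v-70,u+60,v+60),35,lambda p:p.max(2)>t))
```

```text
(array([448. ,  17.8,  22.4]), np.float64(0.25))
(array([448.2,  17.7,  21.9]), np.float64(0.24))
(array([448.3,  17.7,  21.3]), np.float64(0.26))
```

Call:
apply_moves([
  [[-0.25,0.1,-3],[0,0,0]],
  [[0,0,-3.5],[0,0,0]],
  [[0,0,-3.4],[0,0,0]],
  [[0,0,-2],[0,0,0]],
  [[0,0,-0.8],[0,0,0]],
  [[0,0,0],[0,0,0]],
  [[0,0,0],[0,0,0]],
])

```text
clock: 14.85
eef_pos: [449.2, 17.0, 7.0]
ee_rot: [0.118, 0.993, -0.0, -0.0]
wrist_force: [-0.3, 0.2, 0.4]
grip_width: 0.992
gripper_force: 0.0
```

Call:
apply_moves([
  [[0,0,0],[0,0,0]],
  [[0,0,0],[0,0,0]],
  [[0,0,0],[0,0,0]],
  [[0,0,0],[0,0,0]],
  [[0,0,0],[0,0,0]],
  [[0,0,0],[0,0,0]],
  [[0,0,0],[0,0,0]],
], grip=4.0)

```text
clock: 15.43
eef_pos: [449.3, 17.2, 8.0]
ee_rot: [0.118, 0.993, 0.0, 0.001]
wrist_force: [-5.2, -0.2, 22.9]
grip_width: 0.544
gripper_force: 57.8
```

Call:
apply_moves([
  [[0,0,0.5],[0,0,0]],
  [[0,0,2],[0,0,0]],
  [[0,0,3.5],[0,0,0]],
  [[0,0,3.5],[0,0,0]],
  [[1.5,0,2],[0,0,0]],
  [[3.2,0.1,0],[0,0,0]],
  [[3.2,0.1,0],[0,0,0]],
  [[3.2,0.1,0],[0,0,0]],
  [[3.2,0.1,0],[0,0,0]],
  [[1.3,0,-1],[0,0,0]],
])

```text
clock: 16.27
eef_pos: [608.6, 21.5, 113.5]
ee_rot: [0.118, 0.993, 0.0, 0.002]
wrist_force: [0.2, -0.7, -4.1]
grip_width: 0.544
gripper_force: 63.3
```

Call:
apply_moves([
  [[0,0,-2],[0,0,0]],
  [[0,0,-1],[0,0,0]],
  [[0,0,0],[0,0,0]],
  [[0,0,0],[0,0,0]],
  [[0,0,0],[0,0,0]],
])

```text
clock: 16.68
eef_pos: [604.6, 21.2, 82.8]
ee_rot: [0.118, 0.993, 0.0, 0.0]
wrist_force: [0.4, 0.2, -2.7]
grip_width: 0.543
gripper_force: 63.2
```

Run:
```python
from h import *
o=r.observe();print(o['eef_pos'],o['wrist_force'],o['grip_width'])
c=cap('wrist','w9.png'); z=o['eef_pos'][2]
u,v=proj(c,(605,21,z+27)).astype(int)
print(u,v)
for t in(150,170): print(topfit(c,(u-60,v-60,u+60,v+60),z+27,lambda p:p.max(2)>t))
```

```text
[604.56202288  21.1757522   82.76650191] [ 0.43663489  0.20351069 -2.66056729] 0.542718003458529
320 283
(array([605.7,  22.4,  17.9]), np.float64(3.12))
(array([576.2,   6.5,   5.7]), np.float64(1.24))
```

View pics/w9.png

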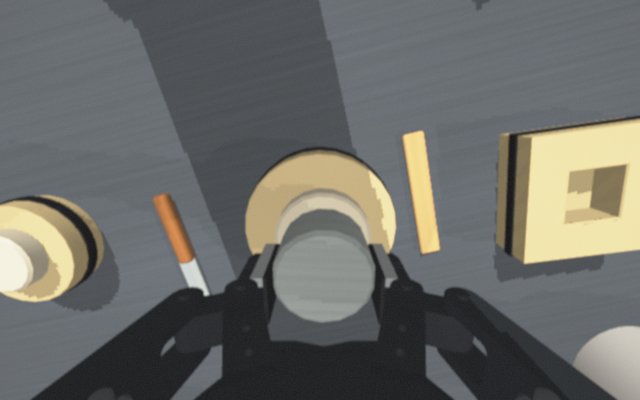

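Call:
apply_moves([
  [[0.15,-0.05,-0.8],[0,0,0]],
  [[0,0,-0.6],[0,0,0]],
  [[0,0,-0.2],[0,0,0]],
  [[0,0,0],[0,0,0]],
  [[0,0,0],[0,0,0]],
])

```text
clock: 17.15
eef_pos: [605.9, 20.6, 65.5]
ee_rot: [0.118, 0.993, -0.0, -0.0]
wrist_force: [-0.1, 0.6, -3.9]
grip_width: 0.542
gripper_force: 63.2
```

Call:
apply_moves([
  [[0,0,-0.15],[0,0,0]],
  [[0,0,0],[0,0,0]],
  [[0,0,0],[0,0,0]],
])

```text
clock: 17.4
eef_pos: [606.1, 20.6, 64.3]
ee_rot: [0.118, 0.993, -0.0, 0.0]
wrist_force: [0.5, 0.8, -4.6]
grip_width: 0.542
gripper_force: 63.2
```

Call:
apply_moves([
  [[0,0,-0.1],[0,0,0]],
  [[0,0,0],[0,0,0]],
  [[0,0,0],[0,0,0]],
])

```text
clock: 17.65
eef_pos: [606.1, 20.6, 64.2]
ee_rot: [0.118, 0.993, 0.0, 0.0]
wrist_force: [-6.9, -0.1, 12.6]
grip_width: 0.543
gripper_force: 64.9
```

Call:
apply_moves([
  [[0,0,0],[0,0,0]],
  [[0,0,0],[0,0,0]],
  [[0,0,0],[0,0,0]],
  [[0,0,0],[0,0,0]],
  [[0,0,2],[0,0,0]],
  [[0,0,4],[0,0,0]],
  [[0,0,4],[0,0,0]],
  [[-2,0,0],[0,0,0]],
  [[0,0,0],[0,0,0]],
  [[0,0,0],[0,0,0]],
], grip=8.5)

```text
clock: 18.48
eef_pos: [585.9, 20.8, 163.9]
ee_rot: [0.118, 0.993, 0.0, 0.0]
wrist_force: [-0.1, -0.3, -0.1]
grip_width: 0.995
gripper_force: 0.0
```

Run:
```python
from h import *
o=r.observe();print(o['eef_pos'],o['wrist_force'],o['grip_width'])
a=cap('wrist')['pixels'];c=cap('scene'); u,v=proj(c,(600,-90,60)).astype(int)
b=cv2.resize(np.asarray(c['pixels'])[v-48:v+48,u-80:u+80],(480,288),interpolation=cv2.INTER_CUBIC)
cv2.imwrite('pics/m10.png',np.vstack([cv2.resize(np.asarray(a),(480,300)),b]))
```

```text
[585.91882174  20.79478471 163.85829958] [-0.0862582  -0.33982118 -0.0656398 ] 0.9947119039756045
```

View pics/m10.png

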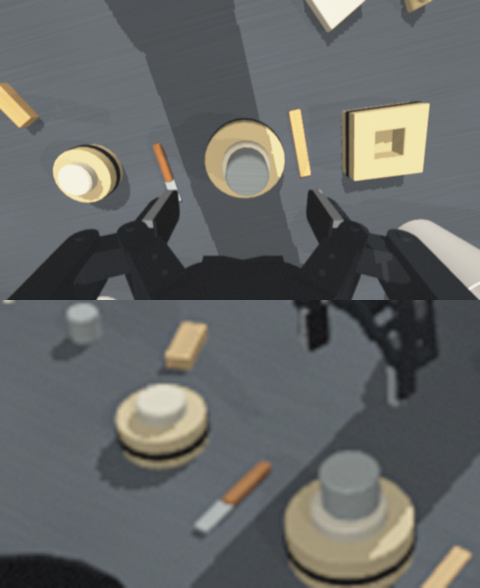

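Call:
apply_moves([
  [[-1,-3.9,0],[0,0,0]],
  [[-1,-3.9,0],[0,0,0]],
  [[-1,-3.9,0],[0,0,0]],
  [[-1,-3.9,0],[0,0,0]],
  [[-1,-3.9,0],[0,0,0]],
  [[-1,-3.9,0],[0,0,0]],
  [[-1,-3.9,-0.5],[0,0,0]],
  [[-1,-3.9,-0.5],[0,0,0]],
  [[-1,-3.9,-0.5],[0,0,0]],
  [[-0.2,-3.9,0],[0,0,0]],
])

```text
clock: 19.42
eef_pos: [492.1, -371.4, 146.6]
ee_rot: [0.119, 0.993, 0.0, -0.001]
wrist_force: [0.8, -0.0, -0.8]
grip_width: 0.994
gripper_force: 0.0
```

Call:
apply_moves([
  [[0,0,0],[0,0,0]],
  [[0,0,0],[0,0,0]],
  [[0,0,0],[0,0,0]],
])

```text
clock: 19.67
eef_pos: [494.1, -369.2, 147.3]
ee_rot: [0.118, 0.993, 0.0, -0.001]
wrist_force: [-0.3, 0.1, 0.5]
grip_width: 0.996
gripper_force: 0.0
```

Run:
```python
from h import *
print(r.observe()['eef_pos'])
c=cap('wrist','w11.png'); u,v=proj(c,(495,-371,30)).astype(int); print(u,v)
for t in(155,165,175): print(topfit(c,(u-50,v-60,u+50,v+50),30,lambda p:p.max(2)>t))
```

```text
[ 494.10543562 -369.20425765  147.33965813]
320 199
(array([ 495.2, -366.3,   15.2]), np.float64(0.89))
(array([ 495.5, -366.4,   14.8]), np.float64(0.85))
(array([ 495.9, -366.5,   14.3]), np.float64(0.57))
```

Call:
apply_moves([
  [[0.1,0.25,-3.4],[0,0,0]],
  [[0,0,-3.8],[0,0,0]],
  [[0,0,-3.6],[0,0,0]],
  [[0,0,-2.3],[0,0,0]],
  [[0,0,-0.9],[0,0,0]],
  [[0,0,0],[0,0,0]],
  [[0,0,0],[0,0,0]],
])

```text
clock: 20.3
eef_pos: [495.7, -366.6, 9.1]
ee_rot: [0.118, 0.993, -0.0, 0.0]
wrist_force: [0.1, -0.0, 0.6]
grip_width: 0.993
gripper_force: 0.0
```

Call:
apply_moves([
  [[0,0,0],[0,0,0]],
  [[0,0,0],[0,0,0]],
  [[0,0,0],[0,0,0]],
  [[0,0,0],[0,0,0]],
  [[0,0,0],[0,0,0]],
  [[0,0,0],[0,0,0]],
  [[0,0,0],[0,0,0]],
  [[0,0,0],[0,0,0]],
  [[0,0,0],[0,0,0]],
], grip=2.2)

```text
clock: 21.05
eef_pos: [495.4, -367.0, 9.1]
ee_rot: [0.118, 0.993, -0.0, 0.0]
wrist_force: [-2.2, 2.9, 11.3]
grip_width: 0.331
gripper_force: 58.4
```

Call:
apply_moves([
  [[0,0,0.5],[0,0,0]],
  [[0,0,2],[0,0,0]],
  [[0,0,3.5],[0,0,0]],
  [[0,0,3.5],[0,0,0]],
  [[1.6,3.3,0],[0,0,0]],
  [[1.6,3.3,0],[0,0,0]],
  [[1.6,3.3,0],[0,0,0]],
  [[1.6,3.3,0],[0,0,0]],
  [[1.6,3.4,0],[0,0,0]],
  [[0,0,-1],[0,0,0]],
])

```text
clock: 21.88
eef_pos: [579.3, -192.7, 94.5]
ee_rot: [0.114, 0.994, 0.002, 0.002]
wrist_force: [1.0, 1.1, -1.1]
grip_width: 0.327
gripper_force: 59.6
```

Call:
apply_moves([
  [[0,0,-1.5],[0,0,0]],
  [[0,0,0],[0,0,0]],
  [[0,0,0],[0,0,0]],
  [[0,0,0],[0,0,0]],
])

```text
clock: 22.22
eef_pos: [575.0, -201.6, 78.9]
ee_rot: [0.119, 0.993, -0.0, 0.0]
wrist_force: [-0.4, -0.6, -2.5]
grip_width: 0.327
gripper_force: 59.5
```

Run:
```python
from h import *
o=r.observe();print(o['eef_pos'],o['wrist_force'],o['grip_width'])
c=cap('wrist','w12.png'); z=o['eef_pos'][2]; print(proj(c,(*o['eef_pos'][:2],z+21)),proj(c,(576,-200.2,48)))
```

```text
[ 574.99901125 -201.58000004   78.88521201] [-0.40884738 -0.60800555 -2.45944205] 0.32686155641215336
[320.62418592 276.18363769] [323.79871128 234.75186858]
```

View pics/w12.png

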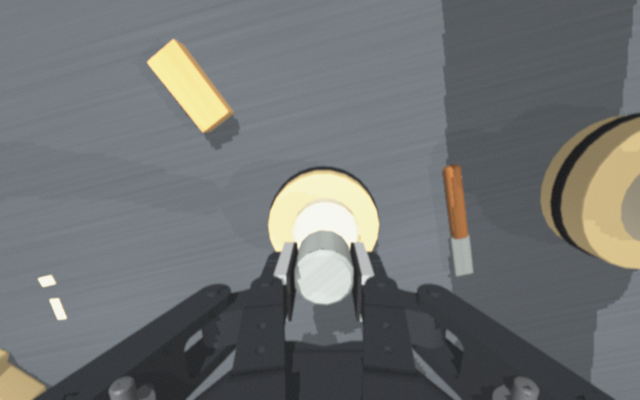

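Call:
apply_moves([
  [[0.1,0.15,-1],[0,0,0]],
  [[0,0,-0.7],[0,0,0]],
  [[0,0,-0.3],[0,0,0]],
  [[0,0,0],[0,0,0]],
  [[0,0,0],[0,0,0]],
])

```text
clock: 22.68
eef_pos: [575.8, -199.4, 57.8]
ee_rot: [0.118, 0.993, -0.0, -0.0]
wrist_force: [-0.8, -0.5, -2.5]
grip_width: 0.326
gripper_force: 59.6
```

Call:
apply_moves([
  [[0,0,-0.1],[0,0,0]],
  [[0,0,-0.1],[0,0,0]],
  [[0,0,0],[0,0,0]],
  [[0,0,0],[0,0,0]],
])

```text
clock: 23.02
eef_pos: [576.1, -199.5, 57.1]
ee_rot: [0.118, 0.993, 0.0, 0.0]
wrist_force: [-6.9, 1.8, 17.1]
grip_width: 0.325
gripper_force: 61.6
```

Call:
apply_moves([
  [[0,0,0],[0,0,0]],
  [[0,0,0],[0,0,0]],
  [[0,0,0],[0,0,0]],
  [[0,0,0],[0,0,0]],
  [[0,0,0],[0,0,0]],
  [[0,0,2],[0,0,0]],
  [[0,0,4],[0,0,0]],
  [[0,0,4],[0,0,0]],
  [[-2,0,0],[0,0,0]],
  [[0,0,0],[0,0,0]],
], grip=8.5)

```text
clock: 23.85
eef_pos: [554.9, -200.2, 158.4]
ee_rot: [0.119, 0.993, -0.0, 0.001]
wrist_force: [-1.2, -0.4, -1.0]
grip_width: 0.996
gripper_force: 0.0
```

Run:
```python
from h import *
o=r.observe();print(o['clock'],o['eef_pos'],o['wrist_force'],o['grip_width'])
a=cap('wrist')['pixels'];c=cap('scene'); u,v=proj(c,(600,-90,60)).astype(int)
b=cv2.resize(np.asarray(c['pixels'])[v-48:v+48,u-80:u+80],(480,288),interpolation=cv2.INTER_CUBIC)
cv2.imwrite('pics/m13.png',np.vstack([cv2.resize(np.asarray(a),(480,300)),b]))
```

```text
23.85 [ 554.9377438  -200.21386912  158.44999555] [-1.19682283 -0.38946233 -1.00153251] 0.995848283483376
```

View pics/m13.png

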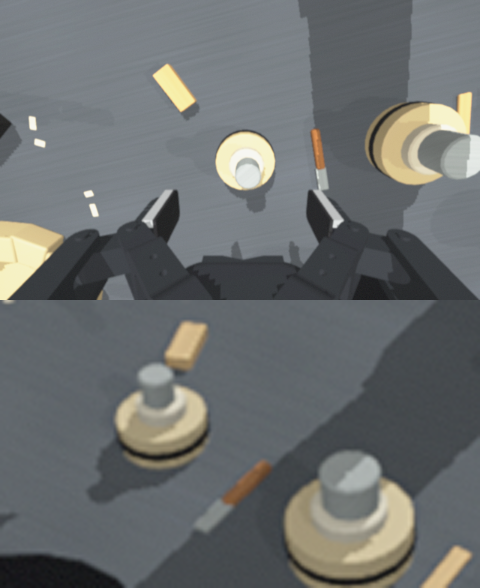

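Run:
```python
from h import *
c=cap('wrist')
def show(c,name,box,f):
    im=np.asarray(c['pixels']).copy(); im=cv2.resize(im,None,fx=4,fy=4,interpolation=cv2.INTER_CUBIC)
    def poly(x,y,z,d,col): 
        p=np.array([proj(c,(x+d/2*np.cos(a),y+d/2*np.sin(a),z)) for a in A]); cv2.polylines(im,[np.int32((p+.5)*4)],True,col,1)
    poly(576,-199.8,78,30,(0,0,255));poly(576,-199.8,48,30,(0,0,255));poly(576,-199.8,48,44,(255,0,0));poly(577,-200.8,32,78,(0,160,0))
    u,v=proj(c,(576,-200,50)).astype(int); return im[4*v-150:4*v+150,4*u-200:4*u+200]
s=cap('scene'); d=cap('side')
cv2.imwrite('pics/m14.png',np.vstack([np.hstack([show(c,0,0,0),show(s,0,0,0)]),np.hstack([show(d,0,0,0),show(d,0,0,0)*0])]))
```

```text
(no output)
```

View pics/m14.png

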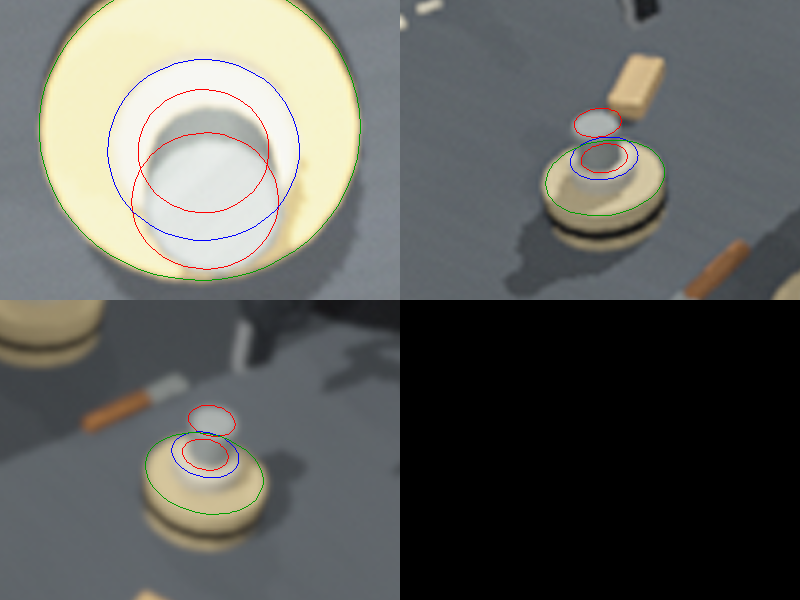

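```bash
python3 -c "
from plant import r
print(r.finish_job())"
```

```text
the job is handed in; nothing more can be done
None
```

The job is handed in at about 24 s: both lids sit within about 2 mm of their mould centres, each weight was set down upright within about 3 mm of the middle of its lid after both lids were on, and I never touched the square mould or its lid.

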